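Roll the tall spray can to the tape mark

ROBOT

A 6-joint arm with a two-finger parallel gripper is mounted at the origin on the work surface. World frame = base frame: x ahead of the robot, y to its left, z up, the work surface at z = 0. Lengths are in m, angles in rad, forces in N, time in s.
With the tool pointing down it reaches from about 0.275 to 0.75 m from the base axis. Payload 10.2 kg.
Tool frame: the origin (TCP) lies between the finger pads; the fingertips stand 25 mm ahead of it and the grasp point (between the pads) lies 6 mm ahead of it; z points along the fingers, y is the line along which they close (so a half turn about z gives the same grasp; the last joint's range is limited). The gripper opens to 85 mm and grips with 20 to 120 N. Pads are 22 mm wide; open, the fingers measure 114 mm over their backs; the gripper's body (76 mm by 85 mm) begins 54 mm behind the grasp point. The pads swing forward as they close: fully open they stand 13 mm farther back than shut.
Start: joints at [1.093, 0.313, 1.498, -0, 1.331, -0.223], TCP at [0.132, 0.508, 0.256] pointing down, gripper open.
Joint ranges: [-2.94, 2.94], [-0.97, 2.17], [0.19, 2.56], [-1.23, 4.37], [0.02, 3.11], [-2.88, 2.88]. Speed limits (rad/s): [2.39, 2.39, 3.01, 3.14, 3.14, 3.14].

INTERFACE

Orientations are given as a unit quaternion [w, x, y, z].
In Python, from bench import bot, eyes gives the robot as it stands. Calls block until the motion is done:
- bot.move_pose(position, orientation): joint-space move of the TCP to a pose.
- bot.move_l(position, attitude=None, speed=0.15, threshold=None): straight line of the TCP; attitude=None keeps the orientation; speed is the mean speed in m/s. With threshold (N) it stops when the force on the tool has changed by that much, and returns True; else False.
- bot.set_joints(angles): joint-space move.
- bot.gripper_to(opening, newtons=None): finger opening in m; newtons is the grip in N (None keeps the last); returns when the fingers have stopped.
- bot.sleep(seconds).
- bot.ik(position, orientation): joint angles nearest the present ones, or None.
- eyes.grab_frame(name): name is "scene" or "top" or "wrist"; returns (picture, depth): 480x640x3 uint8, red, green, blue; 480x640 float32, m along the optical axis (not along the pixel's ray), 0 where there is no reading.
- eyes.get_calibration(name): a dict with "camera_matrix" (3x3 intrinsics, pixels), "k1" (the pictures are not rectified: a ray, as slopes to the right and down, at radius r is drawn at 1 + k1 r^2 times it, then the intrinsics apply), "pose" (4x4, takes a point from camera to world coordinates). Camera axes: x right, y up, looking along -z (the intrinsics and any distortion apply to the point x, -y, -z); pixel columns grow to the right and rows downward; lengths in m; the calibration is good to about 2 mm. A picture is of the moment at which its call begins: read the wrist's pose just before it. get_calibration takes no time and is no camera call; for the wrist camera it gives the pose at the moment of the call.
A pose or a line that the arm cannot do raises bot.IKError and nothing moves.
- bot.sign_off(): hands the job in; it is judged then, once.
Readings, each from a call of its own:
- bot.get_t(): time.
- bot.get_joints(): joint angles.
- bot.get_dq(): joint speeds.
- bot.get_tau(): joint torques, N m.
- bot.get_tool_pos(): TCP position.
- bot.get_orientation(): TCP orientation.
- bot.get_contact_force(): force on the tool from outside, world axes, zero at the start.
- bot.get_moment(): the same for the moment, N m.
- bot.get_gripper_width(): finger opening in m.
- bot.get_grasp_force(): force on a finger pad.
Only numpy, scipy, OpenCV 4.12 (cv2) and the standard library are available. Lean on these libraries where they do the work, as an engineer would, in place of code of your own. Each camera call takes 0.05 s, during which the arm holds its last target. There are 200 camera calls.

TASK

Beside the spray booth a tall spray can lies on its side. Roll it over the bench, pushing on its top from above, until it rests centred along the strip of masking tape; let it roll rather than skid, and do not pick it up or reach down beside it to push or grip its flanks. Leave the short can that lies beyond the tape where it is.

Things in the scene. Friction and masses are not known exactly. Their poses are not given: they have to be found in the camera images.
- tall_can: tall spray can on its side: smooth rigid cylinder 52 mm in diameter, 176 mm long (paper label, grey cap), 0.26 kg, free to roll on the flat bench (z = 0). Origin on its axis at mid length, 26 mm up; y runs along the can, z points up at the start and turns as it rolls (one turn per 163 mm). Starts 80 to 110 mm on the -x side of the tape, almost parallel. Rolls easily; let go at 50 mm/s it stops within 5 mm.
- mark: strip of cream masking tape stuck flat on the grey mat, 24 mm wide, 180 mm long, no obstacle (things roll over it as over the bench). Origin at its centre at bench height; y runs along the strip, x across it, level, away from the tall can's starting place. The can belongs with its axis above the strip's centre line.
- short_can: the short spray can lying on its side 110 to 130 mm beyond the tape (+x of the strip), 44 mm in diameter and 110 mm long, free to roll; a bystander to be left alone. Origin on its axis at mid length, 22 mm above the bench; y along the can.
There are look-alikes about, which are no part of the job. What is shaped like the tall_can but orange is not meant.

How it is judged:
On the way:
1. the tall can has rolled nearly half over on its way (its z axis more than 126 degrees from up), so it rolls and does not skid (angle between tall_can's own z axis and vertical above 2.2 rad).
At the end, for the whole second after the job is handed in: the tall can lies on the bench at rest, its axis within 16 mm of the strip's centre line, its middle within 30 mm of the strip's middle along it, parallel within 12.6 degrees; the short can is within 30 mm of its starting place (x of tall_can in the frame of mark between -0.016 and 0.016 m and y of tall_can in the frame of mark between -0.03 and 0.03 m and angle between the y axis of tall_can and the y axis of mark, either way round below 0.22 rad and height (world z) of tall_can below 0.032 m and linear speed of tall_can below 0.01 m/s and distance of short_can from where it was at the start of the episode below 0.03 m); the robot touches nothing.
It fails at once if the tall can is lifted more than 15 mm off the bench (height (world z) of tall_can above 0.041 m).
It fails at once if the fingers press on the tall can down at its sides (grasp point under 48 mm above the bench, so the tips are below the can's upper half) (contact force between the fingers and tall_can above 1 N and height (world z) of the grasp point below 0.048 m).
It fails at once if the short can is moved more than 30 mm (distance of short_can from where it was at the start of the episode above 0.03 m).
It also fails if it takes over 42 s, if anything falls off the work surface, if the arm or the gripper's body presses on something with over 40 N, if the wrist force passes 120 N, or if a joint passes its speed limit or range.

## Working session

There is one attempt and no reset: what is moved stays moved. The work goes in short steps, each a Python script; the robot and the scene stay as the last script left them, time stands still between calls to the robot, and variables do not carry over. Pictures are saved under pics/ and viewed, at most 10 in all, crops included, and the job is handed in when it is done.

```bash
mkdir -p pics; cat > h.py <<'E'
import numpy as np, cv2
from bench import bot, eyes
def pix2w(cal,u,v,z):
    K=np.array(cal["camera_matrix"]);k=cal["k1"];P=np.array(cal["pose"])
    d=np.array([(u-K[0,2])/K[0,0],(v-K[1,2])/K[1,1]]);s=d.copy()
    for _ in range(20): s=d/(1+k*(s@s))
    r=P[:3,:3]@np.array([s[0],-s[1],-1]);o=P[:3,3]
    return o+r*(z-o[2])/r[2]
E
python3 - <<'E'
from h import *
for n in("top","scene"):
    im,d=eyes.grab_frame(n);cv2.imwrite(f"pics/{n}0.png",im[:,:,::-1]);np.save(f"{n}0.npy",d)
    print(eyes.get_calibration(n))
print(bot.get_t(),bot.get_orientation())
E
```

```text
{'camera_matrix': array([[434.67637246,   0.        , 318.40969678],
       [  0.        , 434.67637246, 235.82893434],
       [  0.        ,   0.        ,   1.        ]]), 'k1': 0.019908594701421183, 'pose': array([[-0.01172659,  0.98821789, -0.15260368,  0.4044693 ],
       [-0.99984613, -0.01357937, -0.01110453,  0.04463469],
       [-0.01304595,  0.15244998,  0.98822508,  0.81820193],
       [ 0.        ,  0.        ,  0.        ,  1.        ]])}
{'camera_matrix': array([[546.17406623,   0.        , 319.20042061],
       [  0.        , 546.17406623, 238.34666655],
       [  0.        ,   0.        ,   1.        ]]), 'k1': -0.16342189180077968, 'pose': array([[ 0.7445634 , -0.45405675,  0.48934426,  0.98076721],
       [ 0.66743123,  0.52027639, -0.53277391, -0.50909153],
       [-0.01268468,  0.72328759,  0.69043041,  0.75424891],
       [ 0.        ,  0.        ,  0.        ,  1.        ]])}
0.1 [-2.00020499e-04  1.27055273e-01  9.91895485e-01 -5.14967648e-04]
```

View pics/top0.png

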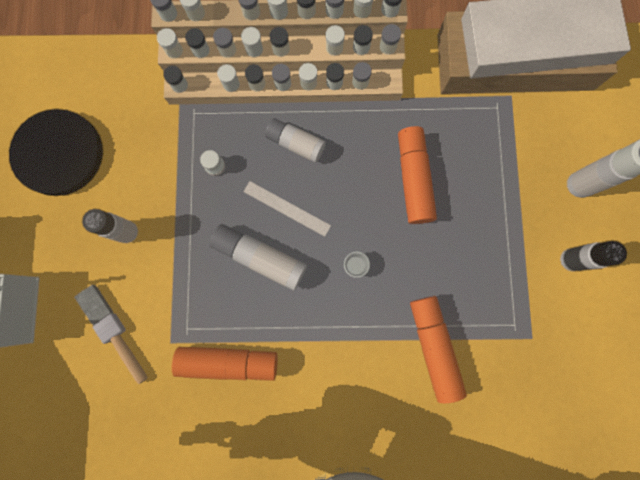

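View pics/scene0.png

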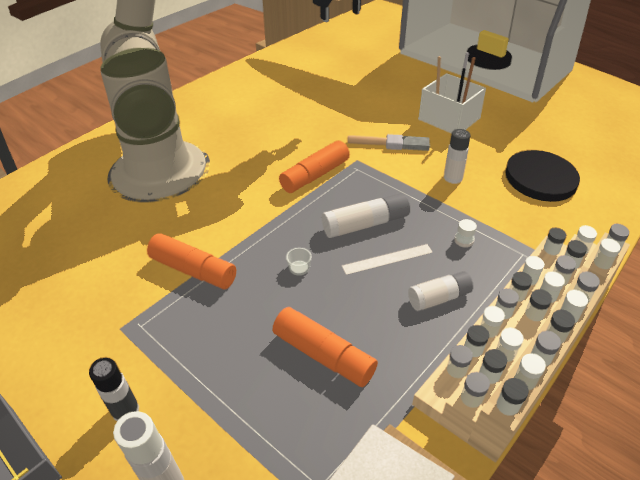

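The top view shows the tall can with its ends at about (218,238) and (303,278), and the tape from (247,187) to (328,230). The short can is at (297,140). The cup at (357,264) and the mug at (212,162) are just clear of the rolling path. Next I'll measure all three from depth and brightness.

```bash
cat >> h.py <<'E'
def cloud(n="top"):
    im,d=eyes.grab_frame(n);c=eyes.get_calibration(n);K=c["camera_matrix"];P=c["pose"]
    v,u=np.mgrid[:480,:640].astype(float)
    s=cv2.undistortPoints(np.stack([u.ravel(),v.ravel()],1)[:,None],K,np.array([c["k1"],0,0,0.])).reshape(480,640,2)
    p=np.stack([s[...,0]*d,-s[...,1]*d,-d],-1)@P[:3,:3].T+P[:3,3]
    p[d==0]=np.nan
    return im,p
def rect(q):
    (c,s,a)=cv2.minAreaRect(q[:,:2].astype(np.float32)); b=cv2.boxPoints((c,s,a))
    e=[b[1]-b[0],b[2]-b[1]];e=max(e,key=np.linalg.norm);e=e/np.linalg.norm(e)
    return np.array(c),np.sort(s),e*np.sign(e[1])
def blob(p,m,seed):
    n,l=cv2.connectedComponents(m.astype(np.uint8)); return p[l==l[seed[1],seed[0]]]
E
python3 - <<'E'
from h import *
im,p=cloud()
print("bench z",np.nanmedian(p[280:320,200:330,2]))
m=p[...,2]>0.018
for nm,s in(("tall",(262,260)),("short",(300,142)),("cup",(357,255)),("mug",(212,160))):
    q=blob(p,m,s);print(nm,len(q),*rect(q),np.percentile(q[:,2],98))
    if nm=="tall": 
        t=q[q[:,2]>.046];print("top",*rect(t),t.mean(0))
g=im.min(2)>120
q=blob(p,g&(p[...,2]<.012),(288,209));print("tape",len(q),*rect(q),q.mean(0))
c=eyes.get_calibration("top")
for u,v in((247,187),(328,230),(288,209)):print(pix2w(c,u,v,0),im[v,u])
E
python3 -c "
import cv2;i=cv2.imread('pics/top0.png')[110:300,190:390];cv2.imwrite('pics/crop.png',cv2.resize(i,None,fx=3,fy=3))"
```

```text
bench z 0.0019532113001305973
tall 2738 [0.49125117 0.16513894] [0.05206558 0.17584434] [0.4587641 0.8885581] 0.05487432980304612
top [0.4923116  0.16455424] [0.03980763 0.17589302] [0.47328463 0.88090956] [0.4892705  0.16128709 0.05083183]
short 239624 [nan nan] [0. 0.] [nan nan] nan
cup 239624 [nan nan] [0. 0.] [nan nan] nan
mug 363 [0.67131436 0.25260025] [0.03318281 0.03540084] [-0.9999612   0.00881758] 0.048595113371901866
tape 1286 [0.58522558 0.11456554] [0.02725047 0.18278818] [0.5006083  0.86567396] [0.58466925 0.11365113 0.0024145 ]
[0.62861739 0.19131434 0.        ] [190 180 166]
[0.54181931 0.03539741 0.        ] [146 138 132]
[0.58386189 0.11173968 0.        ] [191 179 164]
```

View pics/crop.png

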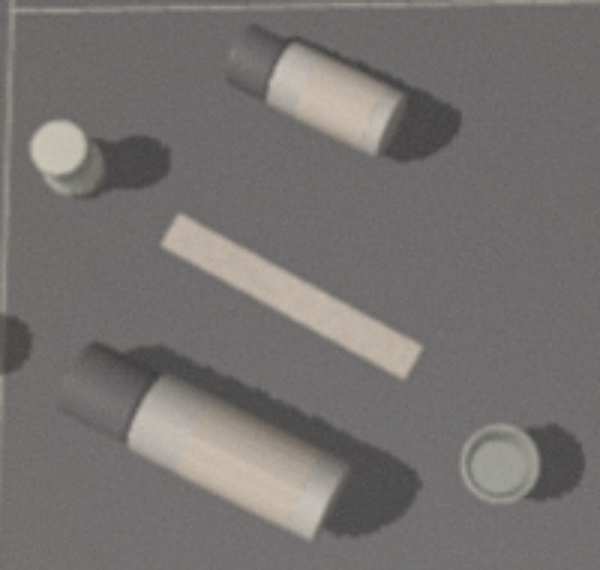

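```bash
cat >> h.py <<'E'
TAPE=np.array([.585,.1138]); E_T=np.array([.49,.872]); E_T/=np.linalg.norm(E_T); N_T=np.array([E_T[1],-E_T[0]])
def quat(e):
    f=(np.arctan2(e[1],e[0])+np.pi/2)/2; return [0,np.cos(f),np.sin(f),0]
def stroke(c,e,d,zmin=.066):
    n=np.array([e[1],-e[0]]);q=quat(e)
    P=lambda s,z:[*(c+s*n),z]
    bot.move_pose(P(-d/2,.100),q)
    hit=bot.move_l(P(-d/2,zmin),speed=.03,threshold=3)
    z=bot.get_tool_pos()[2]; f0=bot.get_contact_force()
    if hit: bot.move_l(P(1.5*d,z),speed=.05)
    f1=bot.get_contact_force(); x=bot.get_tool_pos()
    bot.move_l(P(1.5*d,z+.025),speed=.1)
    print("hit",hit,"z",z,f0,f1,"t",bot.get_t()); return hit
def look(tall_only=True):
    im,p=cloud(); 
    x=(p[...,:2]-TAPE)@N_T; y=(p[...,:2]-TAPE)@E_T
    m=(p[...,2]>.018)&(p[...,2]<.062)&(x>-.15)&(x<.06)&(abs(y)<.13)
    n,l,st,_=cv2.connectedComponentsWithStats(m.astype(np.uint8)); q=p[l==1+st[1:,4].argmax()]
    c,s,e=rect(q); d=c-TAPE
    print("can",c,s,e,"in tape",d@N_T,d@E_T,np.degrees(np.arctan2(*e[::-1])-np.arctan2(*E_T[::-1])),"t",bot.get_t())
    return im,c,e
E
python3 - <<'E'
from h import *
bot.gripper_to(.05)
im,c,e=look()
stroke(c,e,.020)
im,c,e=look()
cv2.imwrite("pics/s1.png",im[:,:,::-1])
E
```

```text
can [0.49123403 0.16512913] [0.05204048 0.17568457] [0.45894626 0.888464  ] in tape -0.10688932930995874 -0.0011860391032125761 2.0136621918061657 t 0.6417
hit True z 0.07384412918538025 [-0.89549162 -0.33225272  4.54113609] [0.76447887 0.24179269 1.73421132] t 4.6917
can [0.47717413 0.09481081] [0.0378108 0.0509823] [-0.89151573  0.45298976] in tape -0.08469895999689651 -0.06937645821132503 92.39712517666719 t 4.7417
```

View pics/s1.png

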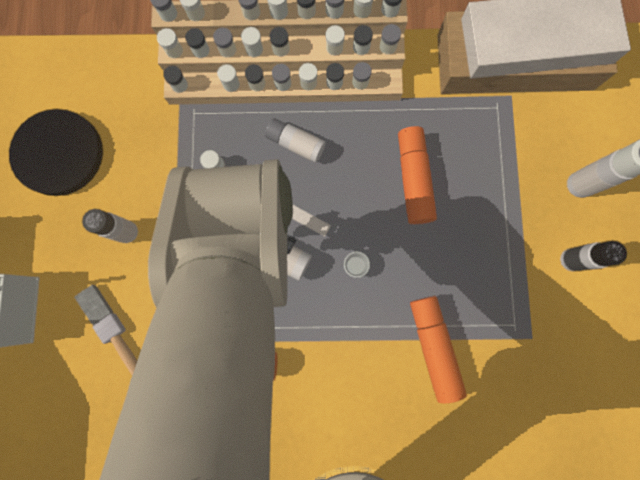

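The arm hides most of the can in this view, but its visible right end at (298,260) shows a 20 mm roll, as commanded. I'll continue with dead-reckoned strokes.

```bash
python3 - <<'E'
from h import *
e=np.array([.466,.885]);e/=np.linalg.norm(e);n=np.array([e[1],-e[0]])
c=np.array([.4912,.1651])+.0200*n
for i in range(3):
    if not stroke(c,e,.021): break
    c=c+.021*n
    look()
# clear view
p=bot.get_tool_pos(); bot.move_l([p[0],p[1],.15]); bot.set_joints([1.7,.1,1.5,0,1.5,0])
im,c,e=look(); cv2.imwrite("pics/s2.png",im[:,:,::-1])
E
```

```text
hit True z 0.07383227231250138 [-0.2319163  -1.3713773   6.35724777] [ 0.38020932 -0.19518896  0.63016972] t 7.225
can [0.49545833 0.08409395] [0.03553091 0.05162552] [-0.8902199   0.45553097] in tape -0.06350900067381632 -0.06976221059130992 92.23369241020713 t 7.275
hit True z 0.07385160890724224 [-0.39906926 -1.13846495  5.34578502] [-0.18185734 -0.36463771  0.32257777] t 9.7583
can [0.51366264 0.07468507] [0.03555229 0.05187485] [-0.8950916   0.44588232] in tape -0.043029452095880334 -0.06904682254277023 92.85298566225218 t 9.8083
hit True z 0.07386295489130834 [-0.08915762 -0.36741189  5.138202  ] [ 0.12117786 -0.71672807  0.13243801] t 12.2917
can [0.53230417 0.06482702] [0.0348942  0.05133043] [-0.8884051  0.4590603] in tape -0.021948697001025363 -0.0685088149313211 92.00630175235906 t 12.3417
can [0.56444281 0.12738568] [0.05250483 0.1755413 ] [0.46099165 0.88740444] in tape -0.024576901022227697 0.001773258878547534 1.8816756162848391 t 15.8167
```

View pics/s2.png

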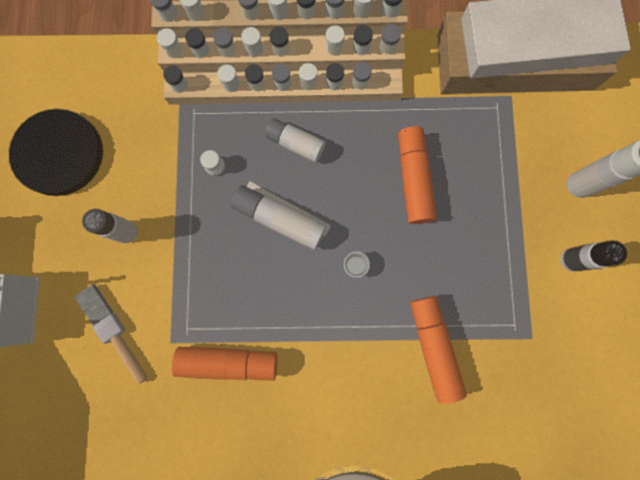

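The can's centre is now at (280,217), 24.6 mm short of the tape line. Two half-strokes should finish it.

```bash
python3 - <<'E'
from h import *
im,c,e=look();n=np.array([e[1],-e[0]])
for i in range(2):
    stroke(c+.0123*i*n,e,.0123)
p=bot.get_tool_pos(); bot.move_l([p[0],p[1],.15]); bot.set_joints([1.7,.1,1.5,0,1.5,0])
im,c,e=look(); cv2.imwrite("pics/s3.png",im[:,:,::-1]); print(bot.get_contact_force())
E
```

```text
can [0.56432241 0.12720938] [0.05232139 0.17539717] [0.46001184 0.88791275] in tape -0.024595501664248662 0.0015605838658662718 1.9449163378099872 t 15.8667
hit True z 0.07389856701978953 [-0.40623883 -1.24474523  6.86415829] [-0.0831446   0.06258669  3.97911813] t 20.675
hit True z 0.0738775045456315 [-0.17631105  0.07948964  6.229333  ] [-0.51840238 -0.68248399  4.03743783] t 22.8083
can [0.58516985 0.11667681] [0.05239455 0.17560694] [0.4489335 0.8935652] in tape -0.0012612196973961697 0.0025911764392358943 2.6575099739174175 t 26.3417
[-0.17523513 -0.01751815 -0.40907572]
```

View pics/s3.png

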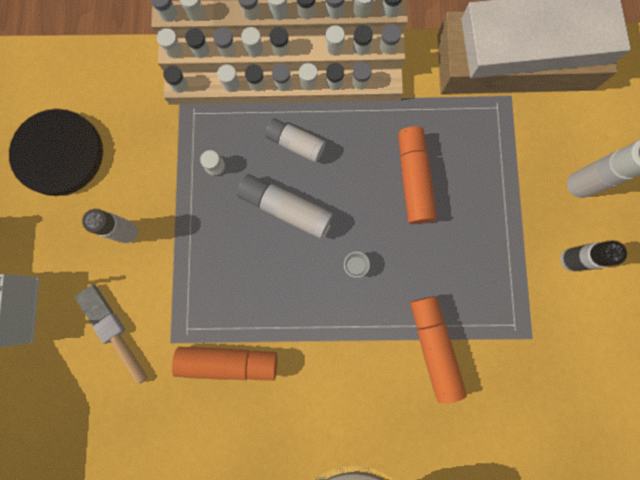

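The can now covers the tape, centred at (286,206), about 1 mm off the line. The short can is still at (297,140) and the arm is clear.

```bash
python3 -c "
from bench import bot
print(bot.sign_off())"
```

```text
the job is handed in; nothing more can be done
None
```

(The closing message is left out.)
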